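# Latch the blue desiccator cabinet

## Robot

A 6-joint arm with a two-finger parallel gripper is mounted at the origin on the work surface. World frame = base frame: x ahead of the robot, y to its left, z up, the work surface at z = 0. Lengths are in m, angles in rad, forces in N, time in s.
With the tool pointing down it reaches from about 0.25 to 0.8 m from the base axis. Payload 3.9 kg.
Tool frame: the origin (TCP) lies at the very end of the fingers, on their centre line; the grasp point (between the pads) lies 19 mm behind it; x points along the fingers, y is the direction in which the jaws open and shut, and the axes are right-handed (so a half turn about x gives the same grasp; the last joint's range is limited). The gripper opens to 85 mm and grips with 20 to 120 N. Pads are 22 mm wide; open, the fingers measure 114 mm over their backs; the gripper's body (76 mm by 85 mm) begins 54 mm behind the grasp point. The pads swing forward as they close: fully open they stand 13 mm farther back than shut.
Start: joints at [-1.311, 0.26, -0.138, 1.173, 0, 1.571], TCP at [0.135, -0.507, 0.206] pointing down, gripper open.
Joint ranges: [-2.78, 2.78], [-0.83, 1.72], [-1.28, 1.37], [-1.9, 2.12], [-1.57, 1.48], [-3.14, 3.14]. Speed limits (rad/s): [2.57, 2.57, 3.14, 3.14, 3.14, 3.14].

## Interface

Orientations are given as a unit quaternion [w, x, y, z].
In Python, from workcell import env gives the robot as it stands.
- The arm moves only by the shell command python3 -m pendant 'ROWS' [FORCE]. ROWS is JSON, one flat list of numbers, 5 for each row, row after row: the opening, from 0 (shut) to 1 (fully open), then the shift along the tool's x, y, z in cm, then the turn about the tool's x in rad. A call has exactly 8 rows; each row is the pose to reach, as a shift and turn from the pose commanded when the call began, along the tool's axes at that moment; what a row does not reach only later rows make up. A row lasts 1/12 s, in which the tool goes at most 41.7 mm and 7.16 degrees, less where a joint would pass 70% of its speed; a pose out of reach is approached as far as the arm can. A call with a gripper value outside its range is refused whole. The fingers move at their own pace and stop on an object; FORCE is the grip in N (left out, the last holds). Time passes only in rows, so rows that repeat a pose let the fingers close, or fill a call up. It gives the time, the measured TCP pose, the force and the opening at its end, in the units of the state.
- env.get_state(): the state, without advancing time (a new reading comes with each control period).
- env.grab_frame(name): name is "side" or "top"; returns a dict with "frame" (480x640x3 uint8, blue, green, red), "fx", "fy", "cx", "cy" (pixels), "R" (3x3) and "t" (3): a world point X has camera coordinates R X + t. Camera axes: x right, y down, z forward; pixel columns grow to the right and rows downward; lengths in m; the calibration is good to about 2 mm. A picture is of the moment at which its call begins. There is no depth.
- env.hand_in(): hands the job in, once; it reports no verdict.
The state is a dict: "time_s": time; "joints": joint angles; "dq": joint speeds; "joint_torque": joint torques, N m; "tool_pos": TCP position; "ee_rot": TCP orientation; "wrist_force": force on the tool from outside, world axes, zero at the start; "moment": the same for the moment, N m; "width": opening from 0.0 (shut) to 1.0 (fully open).
Only numpy, scipy, OpenCV 4.12 (cv2) and the standard library are available. Lean on these libraries where they do the work, as an engineer would, in place of code of your own. Each camera call takes 0.05 s, during which the arm holds its last target. There are 200 camera calls.

## Task

Two small see-through desiccator cabinets stand open on the lab bench. Push the door of the blue cabinet fully shut so that its sprung latch snaps in behind the strike and the door stays shut by itself. Leave the door of the white cabinet ajar just as it is.

Things in the scene. Friction and masses are not known exactly. Their poses are not given: they have to be found in the camera images.
- blue_door (a joint): Angle (rad) of the blue door: 0 shut at its stop, positive open towards the robot; starts at 0.45 to 0.95, stays where left. Blue panel 186 wide, 14 thick, 12 to 178 mm above the bench; vertical hinge at its left edge seen from the robot. It fronts a fixed clear-walled blue-framed cabinet 180 deep, 220 wide, 180 mm high. Turns freely; from 0.12 rad on, the latch takes 4 to 8 N (over 15 N in jolts above 30 mm/s), past it the stop is rigid.
- blue_latch (a joint): Travel (m) of the brass spring latch that sticks 10 mm out of the blue door's free edge, 130 mm above the bench, bevelled on the side that leads in closing: 0 sprung out, positive pushed into the door. It rides about 7 mm back over the fixed steel strike and snaps out to 0 once the door is shut, then holds it with about 2 mm of play.
- blue_push (a point): Centre of the black push plate (50 x 40 mm, flat) on the blue door's face towards the robot, 152 mm above the bench, 26 mm below the door's top, 36 mm from its free edge. Frame turns with the door: x into the door, square to its face (the way to push), y along it to the hinge, z up. The vertical hinge axis passes 150 mm along +y and 8 mm along +x from here.
- white_push (a point): The same point with the same axes on the bystander: a like cabinet with white frame and white door, also ajar, whose door must stay as it is. The two stand side by side in either order, 260 to 420 mm apart between centres.

How it is judged:
By the outcome, as a careful person would: the job done as asked, in the order asked, and still so for the second after the job is handed in, with the robot touching nothing.
It also fails if it takes over 32 s, if anything falls off the work surface, if the arm or the gripper's body presses on something with over 40 N, if the wrist force passes 120 N, or if a joint passes its speed limit or range.

## Working session

There is one attempt and no reset: what is moved stays moved. The work goes in short steps, Python scripts to look and compute and a shell command to move; the robot and the scene stay as the last step left them, time stands still between calls to the robot, and variables do not carry over. Pictures are saved under pics/ and viewed, about 8 in all and at most 12, crops included, and the job is handed in when it is done.

```bash
mkdir -p pics; ls
python3 - <<'E'
from workcell import env
import cv2,json
s=env.get_state();print(s)
for n in("top","side"):
    f=env.grab_frame(n);cv2.imwrite(f"pics/{n}0.png",f["frame"])
    print(n,f["fx"],f["fy"],f["cx"],f["cy"],f["R"],f["t"])
E
```

```text
pics
{'time_s': 0.0, 'joints': array([-1.31101233e+00,  2.60666937e-01, -1.39410239e-01,  1.17270500e+00,
       -1.57352350e-05,  1.57079347e+00]), 'dq': array([-0.00069234,  0.00225137, -0.00050532, -0.0014624 ,  0.000246  ,
       -0.00042014]), 'joint_torque': array([-2.14245287e-03, -4.05675280e+01,  2.53923726e+01,  1.88137859e-02,
       -3.16569094e-04, -8.43932284e-07]), 'tool_pos': array([ 0.1346585 , -0.50665559,  0.20515835]), 'ee_rot': array([-0.09089495, -0.7010531 , -0.09228589,  0.70124601]), 'wrist_force': array([ 0.17894754, -0.48824487,  0.41005115]), 'moment': array([0.02423928, 0.04218883, 0.01201251]), 'width': 0.9975656878596917}
top 439.4658564280147 439.4658564280147 318.90809376577386 240.16697504777298 [[-0.00246222 -0.9996663  -0.0257142 ]
 [-0.98764152  0.0064607  -0.15659659]
 [ 0.15671046  0.02501083 -0.98732785]] [-0.00688556  0.61136465  0.73328256]
side 444.12382374417234 444.12382374417234 320.82516307496155 238.0399318060157 [[-0.77315806 -0.63420923 -0.00229549]
 [-0.49385462  0.60431616 -0.62522763]
 [ 0.39791234 -0.48226615 -0.78043907]] [0.44316479 0.38150427 0.68123969]
```

View pics/top0.png

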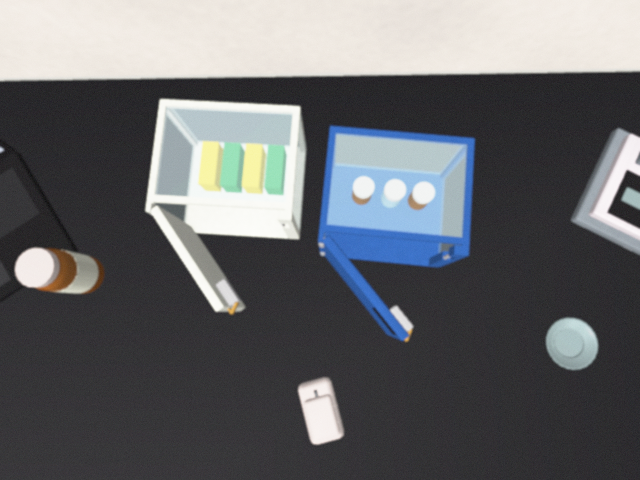

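View pics/side0.png

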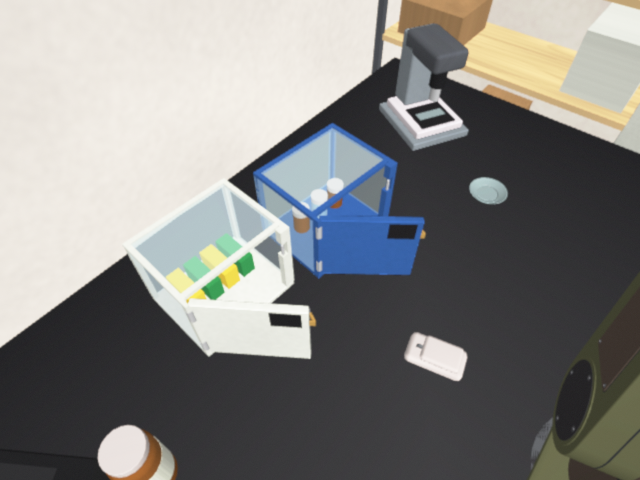

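The top view shows the white cabinet on the left, with its door tip at about (232,308). The blue cabinet is on the right, with its hinge at about (322,243) and door tip at about (408,335). In the side view the blue push plate is at about (403,231). Next I'll measure the plate and the door's top edge.

```bash
cat > h.py <<'E'
from workcell import env
import cv2,numpy as np
def ray(f,uv,z):
    d=f["R"].T@np.array([(uv[0]-f["cx"])/f["fx"],(uv[1]-f["cy"])/f["fy"],1]);c=-f["R"].T@f["t"]
    return c+d*(z-c[2])/d[2]
def proj(f,X):
    p=f["R"]@np.asarray(X)+f["t"];return np.array([f["fx"]*p[0]/p[2]+f["cx"],f["fy"]*p[1]/p[2]+f["cy"]])
E
python3 - <<'E'
from h import *
s=env.grab_frame("side");t=env.grab_frame("top")
for nm,(u0,u1,v0,v1) in dict(blue=(380,421,218,246),white=(264,306,310,332)).items():
    g=s["frame"][v0:v1,u0:u1].max(2);m=(g<60).astype(np.uint8)
    n,l,st,c=cv2.connectedComponentsWithStats(m);i=1+st[1:,4].argmax();cc=c[i]+[u0,v0]
    print(nm,"plate px",cc,st[i],"->",ray(s,cc,.152).round(4))
    q=cv2.boxPoints(cv2.minAreaRect(cv2.findContours((l==i).astype(np.uint8),0,2)[0][0]))+[u0,v0]
    print(q.round(1).tolist())
a=cv2.resize(s["frame"][200:290,300:440],None,fx=5,fy=5,interpolation=cv2.INTER_CUBIC)
b=cv2.resize(t["frame"][225:350,310:480],None,fx=4.4,fy=4.4,interpolation=cv2.INTER_CUBIC)
cv2.imwrite("pics/ca.png",a);cv2.imwrite("pics/cb.png",b)
E
```

```text
blue plate px [401.92920354 230.97935103] [  8   7  29  13 339] -> [ 0.4725 -0.1091  0.152 ]
[[388.0, 225.0], [416.0, 225.0], [416.0, 237.0], [388.0, 237.0]]
white plate px [285.09180328 319.96393443] [  6   4  31  13 305] -> [0.5151 0.158  0.152 ]
[[269.3, 324.1], [270.0, 313.9], [300.6, 315.9], [299.9, 326.1]]
```

View pics/cb.png

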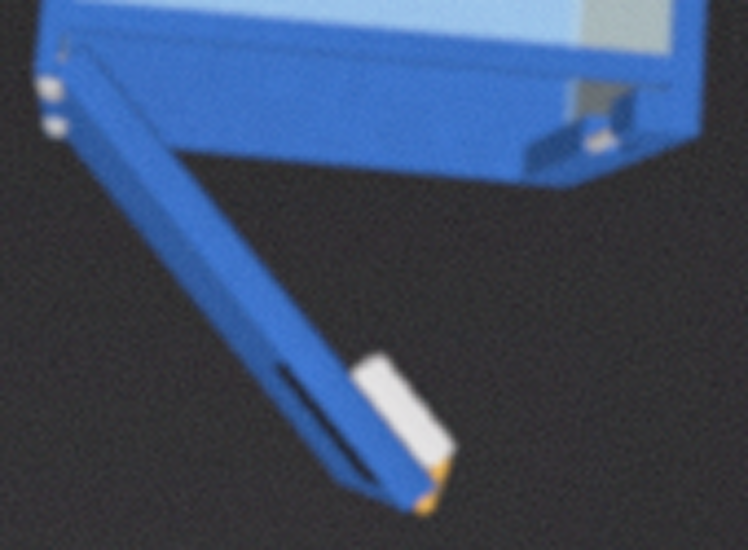

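View pics/ca.png

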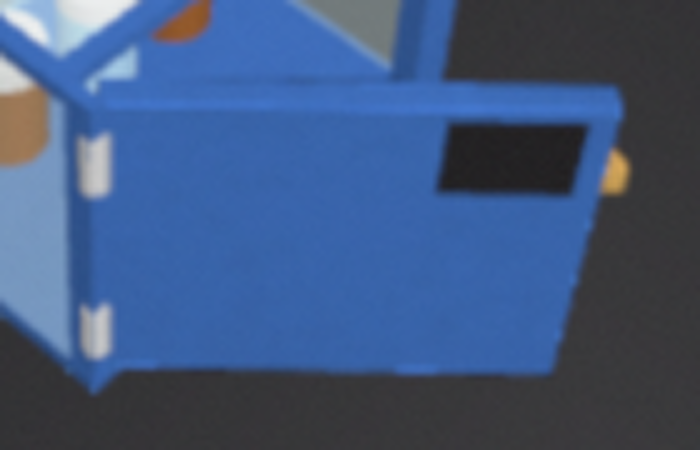

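The top crop shows the door's top strip, with its front edge running from about (72,125) to (385,485). The cabinet's front top edge runs from about (70,35) to (665,85). The side crop shows the door's front top edge from (95,108) to (612,118) and the plate spanning (437..588,122..195).

Run:
```python
from h import *
s=env.grab_frame("side");t=env.grab_frame("top")
T=lambda p,z:ray(t,np.array(p)/4.4+[310,225],z)
S=lambda p,z:ray(s,np.array(p)/5+[300,200],z)
def ang(a,b):
    d=b-a;return a.round(4),b.round(4),'len',np.linalg.norm(d[:2]).round(4),'dir deg',np.degrees(np.arctan2(d[1],d[0])).round(1)
print("door top",*ang(T((72,125),.178),T((388,487),.178)))
print("door side",*ang(S((95,108),.178),S((612,118),.178)))
print("cab front",*ang(T((70,35),.18),T((665,85),.18)))
print("plate top/bot side",*ang(S((445,124),.172),S((588,126),.172)),*ang(S((437,193),.132),S((573,195),.132)))
print("plate in top", T((328,422),.152))
st=env.get_state()
from scipy.spatial.transform import Rotation as Ro
print(Ro.from_quat(st["ee_rot"],scalar_first=True).as_matrix().round(3))
```

```text
door top [ 0.5709 -0.0238  0.178 ] [ 0.4524 -0.1254  0.178 ] len 0.1561 dir deg -139.4
door side [ 0.5885 -0.0142  0.178 ] [ 0.4449 -0.1255  0.178 ] len 0.1817 dir deg -142.2
cab front [ 0.6011 -0.0233  0.18  ] [ 0.5829 -0.2206  0.18  ] len 0.1981 dir deg -95.3
plate top/bot side [ 0.4911 -0.0908  0.172 ] [ 0.4514 -0.122   0.172 ] len 0.0505 dir deg -141.8 [ 0.4901 -0.0925  0.132 ] [ 0.4508 -0.1234  0.132 ] len 0.0499 dir deg -141.8
plate in top [ 0.47244164 -0.10974829  0.152     ]
[[-0.     0.257 -0.966]
 [ 0.001 -0.966 -0.257]
 [-1.    -0.001 -0.   ]]
```

The measurements agree with each other:

| Quantity | Estimate |
|---|---|
| Plate centre, same from both views | (0.472, -0.109), z 0.152 |
| Plate length | 50 mm |
| Hinge | about (0.594, -0.022) |
| Door angle | about 0.81 rad |

I'll close the fingers, move to about (0.43, -0.05) in front of the plate, and turn the tool so a flat side of the fingers faces the door.

```bash
python3 -m pendant '[0,0,-1,-1,-0.08, 0,0,-3,-3.5,-0.2, 0,0,-6,-7,-0.32, 0,0,-9,-10,-0.44, 0,0,-12,-13,-0.56, 0,0,-15,-16,-0.68, 0,0,-17,-19,-0.8, 0,0,-18,-20,-0.9]' 40
cat > st.py <<'E'
from h import *
import sys
from scipy.spatial.transform import Rotation as Ro
s=env.get_state();R=Ro.from_quat(s["ee_rot"],scalar_first=True).as_matrix()
print("t",round(s["time_s"],2),"p",s["tool_pos"].round(4),"q",s["joints"].round(2),"F",s["wrist_force"].round(1))
print("y",R[:,1].round(3),"z",R[:,2].round(3))
for a in sys.argv[1:]:
    x=np.array(eval(a));print(a,"-> cm",(R.T@(x-s["tool_pos"])*100).round(2))
print("turn to z-face normal -5.3deg:",np.degrees(np.arctan2(R[1,2],R[0,2])).round(1))
E
python3 st.py .428,-.054,.2
```

```text
time_s: 0.97
tool_pos: [0.2837, -0.2784, 0.2062]
ee_rot: [0.39, 0.59, 0.39, -0.589]
wrist_force: [-0.3, 0.3, -0.0]
width: 0.001
t 0.97 p [ 0.2837 -0.2784  0.2062] q [-0.78  0.04 -0.41  1.12  0.    1.19] F [-0.3  0.3 -0. ]
y [ 0.92  -0.391  0.001] z [-0.391 -0.92  -0.002]
.428,-.054,.2 -> cm [  0.67   4.51 -26.29]
turn to z-face normal -5.3deg: -113.0
```

```bash
python3 -m pendant '[0,0,0.5,-2,-0.1, 0,0,1,-5,-0.22, 0,0,2,-9,-0.34, 0,0,2.5,-13,-0.46, 0,0,3,-17,-0.58, 0,0,4,-21,-0.7, 0,0,4.5,-24.5,-0.82, 0,0,4.5,-26.3,-0.94]'
python3 st.py .428,-.054,.145
```

```text
time_s: 1.63
tool_pos: [0.4307, -0.0559, 0.2061]
ee_rot: [0.615, 0.35, 0.614, -0.348]
wrist_force: [1.1, -1.0, -0.1]
width: 0.001
t 1.63 p [ 0.4307 -0.0559  0.2061] q [-0.13  0.1  -0.34  1.13  0.    0.9 ] F [ 1.1 -1.  -0.1]
y [0.859 0.513 0.002] z [ 0.513 -0.859  0.   ]
.428,-.054,.145 -> cm [ 6.11 -0.15 -0.3 ]
turn to z-face normal -5.3deg: -59.2
```

```bash
python3 -m pendant '[0,0.5,0,0,-0.03, 0,1.5,0,0,-0.06, 0,2.8,0,0,-0.1, 0,4,0,0,-0.14, 0,5,0,0,-0.14, 0,5.8,0,0,-0.14, 0,6.1,0,0,-0.14, 0,6.1,0,0,-0.14]'
cat > arc.py <<'E'
from h import *
import sys
from scipy.spatial.transform import Rotation as Ro
half=float(sys.argv[1]);ths=[float(a) for a in sys.argv[2:]]
H=np.array([.5945,-.022]);A0=np.radians(-5.3)
s=env.get_state();R=Ro.from_quat(s["ee_rot"],scalar_first=True).as_matrix();yaw=np.arctan2(R[1,2],R[0,2])
for th in ths:
    a=A0-th;x=np.array([np.cos(a),np.sin(a)]);y=np.array([-x[1],x[0]])
    p=H-.15*y-.008*x-half*x
    d=np.append(p,s["tool_pos"][2])-s["tool_pos"]
    print(th,p.round(4),"cm",(R.T@d*100).round(2),"turn",round(yaw-a,3))
E
python3 st.py; python3 arc.py .011 .81 .75 .7 .65 .6 .55 .5 .45
```

```text
time_s: 2.3
tool_pos: [0.4276, -0.0589, 0.1444]
ee_rot: [0.636, 0.308, 0.637, -0.308]
wrist_force: [-0.2, -0.7, 1.0]
width: 0.0
t 2.3 p [ 0.4276 -0.0589  0.1444] q [-0.14  0.14 -0.46  0.97 -0.    0.77] F [-0.2 -0.7  1. ]
y [ 0.785  0.62  -0.001] z [ 0.62  -0.785 -0.001]
turn to z-face normal -5.3deg: -51.7
0.81 [ 0.465 -0.1  ] cm [-0.01  0.38  5.55] turn 0.001
0.75 [ 0.4699 -0.1077] cm [-0.01  0.29  6.45] turn -0.059
0.7 [ 0.4743 -0.1138] cm [-0.01  0.26  7.2 ] turn -0.109
0.65 [ 0.4791 -0.1197] cm [-0.01  0.27  7.96] turn -0.159
0.6 [ 0.4841 -0.1253] cm [-0.01  0.31  8.71] turn -0.209
0.55 [ 0.4894 -0.1307] cm [-0.01  0.39  9.47] turn -0.259
0.5 [ 0.495  -0.1358] cm [-1.000e-02  5.100e-01  1.021e+01] turn -0.309
0.45 [ 0.5008 -0.1407] cm [-1.000e-02  6.700e-01  1.095e+01] turn -0.359
```

```bash
python3 -m pendant '[0,0,0.1,1.5,0, 0,0,0.2,3,0, 0,0,0.3,4,0, 0,0,0.3,4.7,0, 0,0,0.3,5.1,0, 0,0,0.3,5.5,0, 0,0,0.3,5.9,-0.02, 0,0,0.3,6.4,-0.06]'
python3 arc.py .011 .81 .7 .65 .6 .55 .5 .45 .4 .35 .3
python3 - <<'E'
from h import *
s=env.grab_frame("side")
cv2.imwrite("pics/c1.png",cv2.resize(s["frame"][120:320,230:470],None,fx=2.5,fy=2.5))
E
```

```text
time_s: 2.97
tool_pos: [0.4696, -0.1073, 0.1448]
ee_rot: [0.645, 0.288, 0.646, -0.289]
wrist_force: [-0.7, 0.9, 0.1]
width: 0.003
0.81 [ 0.465 -0.1  ] cm [ 0.    0.14 -0.85] turn 0.062
0.7 [ 0.4743 -0.1138] cm [-0.   -0.08  0.8 ] turn -0.048
0.65 [ 0.4791 -0.1197] cm [-0.   -0.12  1.55] turn -0.098
0.6 [ 0.4841 -0.1253] cm [-0.   -0.12  2.31] turn -0.148
0.55 [ 0.4894 -0.1307] cm [-0.   -0.09  3.06] turn -0.198
0.5 [ 0.495  -0.1358] cm [-0.01 -0.02  3.82] turn -0.248
0.45 [ 0.5008 -0.1407] cm [-0.01  0.09  4.56] turn -0.298
0.4 [ 0.5068 -0.1452] cm [-0.01  0.24  5.31] turn -0.348
0.35 [ 0.5131 -0.1494] cm [-0.01  0.43  6.04] turn -0.398
0.3 [ 0.5196 -0.1533] cm [-0.01  0.65  6.76] turn -0.448
```

View pics/c1.png

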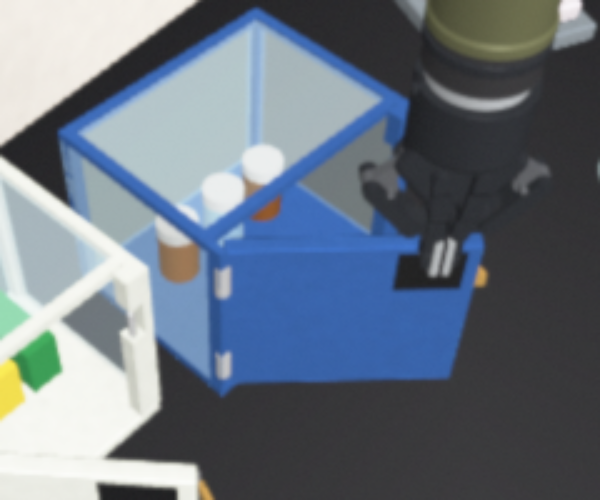

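The image shows the fingertips on the black plate at about (440,258) in the crop, with the gripper body above the door's top. Next I'll follow the arc.

```bash
python3 -m pendant '[0,0,-0.1,0.5,-0.03, 0,0,-0.1,1.2,-0.08, 0,0,-0.1,1.9,-0.12, 0,0,-0.1,2.6,-0.17, 0,0,-0.1,3.3,-0.21, 0,0,0,4,-0.26, 0,0,0.1,4.6,-0.3, 0,0,0.2,5.2,-0.34]'
python3 arc.py .011 .4 .35 .3 .25 .2 .17 .14 .12 .1
```

```text
time_s: 3.68
tool_pos: [0.506, -0.1447, 0.1448]
ee_rot: [0.685, 0.175, 0.685, -0.175]
wrist_force: [-0.8, 1.4, 1.1]
width: -0.002
0.4 [ 0.5068 -0.1452] cm [-0.   -0.01  0.1 ] turn -0.008
0.35 [ 0.5131 -0.1494] cm [-0.   -0.08  0.85] turn -0.058
0.3 [ 0.5196 -0.1533] cm [-0.   -0.11  1.61] turn -0.108
0.25 [ 0.5262 -0.1569] cm [-0.   -0.1   2.36] turn -0.158
0.2 [ 0.5331 -0.1602] cm [-0.   -0.06  3.12] turn -0.208
0.17 [ 0.5372 -0.1619] cm [-0.   -0.02  3.57] turn -0.238
0.14 [ 0.5414 -0.1636] cm [-0.    0.04  4.02] turn -0.268
0.12 [ 0.5443 -0.1646] cm [-0.01  0.09  4.32] turn -0.288
0.1 [ 0.5472 -0.1656] cm [-0.01  0.14  4.61] turn -0.308
```

```bash
python3 -m pendant '[0,0,-0.05,0.5,-0.04, 0,0,-0.1,1,-0.07, 0,0,-0.1,1.5,-0.1, 0,0,-0.1,2,-0.13, 0,0,-0.1,2.4,-0.16, 0,0,-0.1,2.7,-0.18, 0,0,-0.05,3,-0.2, 0,0,-0.05,3.2,-0.21]'
python3 arc.py .011 .2 .17 .14 .12 .1 .08 .06 .04 .02 0
python3 - <<'E'
from h import *
s=env.grab_frame("side")
cv2.imwrite("pics/c2.png",cv2.resize(s["frame"][120:320,230:470],None,fx=2.5,fy=2.5))
E
```

```text
time_s: 4.35
tool_pos: [0.5342, -0.1604, 0.1449]
ee_rot: [0.699, 0.103, 0.7, -0.102]
wrist_force: [-0.1, 0.3, 0.0]
width: -0.002
0.2 [ 0.5331 -0.1602] cm [ 0.   -0.01 -0.12] turn 0.002
0.17 [ 0.5372 -0.1619] cm [-0.   -0.06  0.33] turn -0.028
0.14 [ 0.5414 -0.1636] cm [-0.   -0.1   0.78] turn -0.058
0.12 [ 0.5443 -0.1646] cm [-0.   -0.11  1.08] turn -0.078
0.1 [ 0.5472 -0.1656] cm [-0.   -0.13  1.38] turn -0.098
0.08 [ 0.55   -0.1665] cm [-0.   -0.13  1.69] turn -0.118
0.06 [ 0.5529 -0.1674] cm [-0.   -0.13  1.99] turn -0.138
0.04 [ 0.5558 -0.1682] cm [-0.   -0.12  2.29] turn -0.158
0.02 [ 0.5588 -0.1689] cm [-0.   -0.11  2.59] turn -0.178
0.0 [ 0.5617 -0.1696] cm [-0.   -0.09  2.9 ] turn -0.198
```

View pics/c2.png

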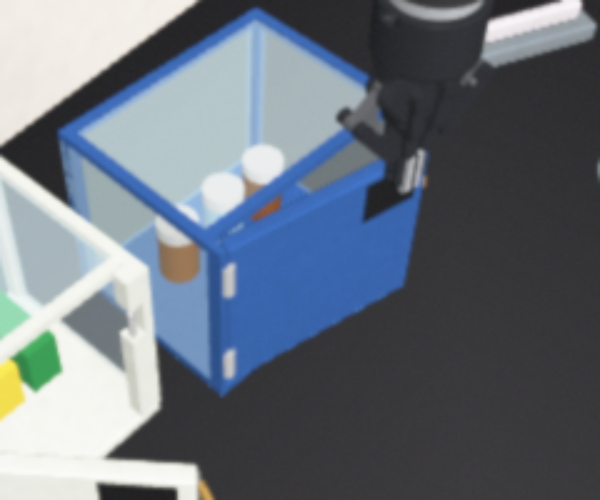

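The door is following the fingers and is now about 0.2 rad open. The fingers are still on the plate at about (410,172) in the crop. Now a slow push at under 25 mm/s into the latch.

```bash
python3 -m pendant '[0,0,0,0.2,-0.01, 0,0,0,0.4,-0.03, 0,0,0,0.6,-0.04, 0,0,-0.05,0.8,-0.06, 0,0,-0.05,1.0,-0.07, 0,0,-0.05,1.2,-0.08, 0,0,-0.05,1.4,-0.1, 0,0,-0.05,1.6,-0.11]'
python3 st.py;python3 arc.py .011 .1 .08 .06 .04 .02 0
```

```text
time_s: 5.07
tool_pos: [0.5483, -0.1655, 0.1449]
ee_rot: [0.703, 0.064, 0.705, -0.064]
wrist_force: [-5.1, 0.6, 3.2]
width: -0.002
t 5.07 p [ 0.5483 -0.1655  0.1449] q [-0.29  0.37 -0.13  1.07 -0.   -0.11] F [-5.1  0.6  3.2]
y [ 0.179  0.984 -0.   ] z [ 0.984 -0.179 -0.002]
turn to z-face normal -5.3deg: -10.3
0.1 [ 0.5472 -0.1656] cm [ 0.   -0.03 -0.11] turn 0.012
0.08 [ 0.55   -0.1665] cm [-0.   -0.07  0.19] turn -0.008
0.06 [ 0.5529 -0.1674] cm [-0.   -0.1   0.49] turn -0.028
0.04 [ 0.5558 -0.1682] cm [-0.   -0.13  0.79] turn -0.048
0.02 [ 0.5588 -0.1689] cm [-0.   -0.15  1.09] turn -0.068
0.0 [ 0.5617 -0.1696] cm [-0.   -0.16  1.39] turn -0.088
```

Latch contact came at about the expected angle, at 5 N. I'll continue slowly.

```bash
python3 -m pendant '[0,0,0,0.2,-0.01, 0,0,0,0.35,-0.02, 0,0,-0.05,0.5,-0.03, 0,0,-0.05,0.65,-0.04, 0,0,-0.05,0.8,-0.05, 0,0,-0.1,0.95,-0.06, 0,0,-0.1,1.05,-0.07, 0,0,-0.1,1.15,-0.08]'
python3 st.py;python3 arc.py .011  .02 0
```

```text
time_s: 5.73
tool_pos: [0.5616, -0.1689, 0.1451]
ee_rot: [0.707, 0.036, 0.706, -0.036]
wrist_force: [-2.3, -0.9, 0.9]
width: -0.002
t 5.73 p [ 0.5616 -0.1689  0.1451] q [-0.29  0.39 -0.1   1.07  0.   -0.19] F [-2.3 -0.9  0.9]
y [ 0.101  0.995 -0.   ] z [ 0.995 -0.101  0.002]
turn to z-face normal -5.3deg: -5.8
0.02 [ 0.5588 -0.1689] cm [-0.   -0.03 -0.29] turn 0.012
0.0 [ 0.5617 -0.1696] cm [ 0.   -0.06  0.01] turn -0.008
```

```bash
python3 -m pendant '[0,0,0,0.05,0, 0,0,0,0.1,0, 0,0,0,0.15,0, 0,0,0,0.2,0, 0,0,0,0.2,0, 0,0,0,0.2,0, 0,0,0,0.2,0, 0,0,0,0.2,0]'
python3 st.py
```

```text
time_s: 6.4
tool_pos: [0.5616, -0.1689, 0.145]
ee_rot: [0.706, 0.036, 0.707, -0.036]
wrist_force: [-5.0, 0.4, 2.3]
width: -0.001
t 6.4 p [ 0.5616 -0.1689  0.145 ] q [-0.29  0.4  -0.1   1.08 -0.   -0.19] F [-5.   0.4  2.3]
y [ 0.102  0.995 -0.   ] z [ 0.995 -0.102 -0.001]
turn to z-face normal -5.3deg: -5.8
```

```bash
python3 -m pendant '[0,0,0,0.1,0, 0,0,0,0.15,0, 0,0,0,0.2,0, 0,0,0,0.25,0, 0,0,0,0.3,0, 0,0,0,0.3,0, 0,0,0,0.3,0, 0,0,0,0.3,0]'
python3 st.py
```

```text
time_s: 7.07
tool_pos: [0.5616, -0.1688, 0.1449]
ee_rot: [0.704, 0.036, 0.709, -0.036]
wrist_force: [-10.6, 0.3, 7.7]
width: 0.002
t 7.07 p [ 0.5616 -0.1688  0.1449] q [-0.29  0.4  -0.09  1.08 -0.   -0.19] F [-10.6   0.3   7.7]
y [ 0.102  0.995 -0.   ] z [ 0.995 -0.102 -0.007]
turn to z-face normal -5.3deg: -5.9
```

```bash
python3 -m pendant '[0,0,0,0.1,0, 0,0,0,0.2,0, 0,0,0,0.3,0, 0,0,0,0.4,0, 0,0,0,0.4,0, 0,0,0,0.4,0, 0,0,0,0.4,0, 0,0,0,0.4,0]'
python3 st.py
```

```text
time_s: 7.73
tool_pos: [0.5615, -0.1689, 0.1448]
ee_rot: [0.701, 0.036, 0.711, -0.036]
wrist_force: [-19.3, 1.0, 13.5]
width: -0.008
t 7.73 p [ 0.5615 -0.1689  0.1448] q [-0.29  0.41 -0.08  1.09 -0.   -0.19] F [-19.3   1.   13.5]
y [ 0.103  0.995 -0.   ] z [ 0.995 -0.102 -0.014]
turn to z-face normal -5.3deg: -5.9
```

The stop is rigid: 19 N gave no further motion. I'll back off slowly and look.

```bash
python3 -m pendant '[0,0,0,-0.3,0, 0,0,0,-0.6,0, 0,0,0,-1.0,0, 0,0,0,-1.8,0, 0,0,0,-3,0, 0,0,0,-5,0, 0,0,0,-7,0, 0,0,0,-9,0]'
python3 -m pendant '[0,0,0,-2,0, 0,-1,0,-5,0, 0,-3,0,-8,0, 0,-5,0,-11,0, 0,-7,0,-13,0, 0,-8,0,-14,0, 0,-8,0,-14,0, 0,-8,0,-14,0]'
python3 st.py
python3 - <<'E'
from h import *
s=env.grab_frame("side");t=env.grab_frame("top")
a=cv2.resize(s["frame"][120:280,240:420],(0,0),fx=2.2,fy=2.2,interpolation=2);b=cv2.resize(t["frame"][120:280,310:490],(0,0),fx=2.2,fy=2.2,interpolation=2)
cv2.imwrite("pics/e.png",np.hstack([a,b]))
u0,u1,v0,v1=264,306,310,332
m=(s["frame"][v0:v1,u0:u1].max(2)<60).astype(np.uint8);n,l,st,c=cv2.connectedComponentsWithStats(m);i=1+st[1:,4].argmax();print("white plate px",c[i]+[u0,v0])
m=(s["frame"][140:240,360:420].max(2)<60).astype(np.uint8);n,l,st,c=cv2.connectedComponentsWithStats(m);print(st[:6].tolist(),c[:6])
print("expected blue plate px shut",proj(s,[.5727,-.1707,.152]))
E
```

```text
time_s: 8.4
tool_pos: [0.4801, -0.1603, 0.145]
ee_rot: [0.707, 0.036, 0.705, -0.036]
wrist_force: [-0.2, 0.6, -0.7]
width: -0.002
time_s: 9.07
tool_pos: [0.3418, -0.1466, 0.2256]
ee_rot: [0.708, 0.036, 0.705, -0.036]
wrist_force: [0.3, -0.8, -0.3]
width: 0.0
t 9.07 p [ 0.3418 -0.1466  0.2256] q [-0.41 -0.02 -0.41  1.17  0.   -0.3 ] F [ 0.3 -0.8 -0.3]
y [ 0.102  0.995 -0.001] z [ 0.995 -0.102  0.004]
turn to z-face normal -5.3deg: -5.9
white plate px [285.04276316 319.95723684]
[[0, 0, 60, 100, 2779], [3, 0, 57, 100, 3050], [8, 37, 17, 23, 171]] [[16.90752069 46.51925153]
 [41.73704918 52.3157377 ]
 [15.88304094 47.71929825]]
expected blue plate px shut [375.92606435 187.40160482]
```

View pics/e.png

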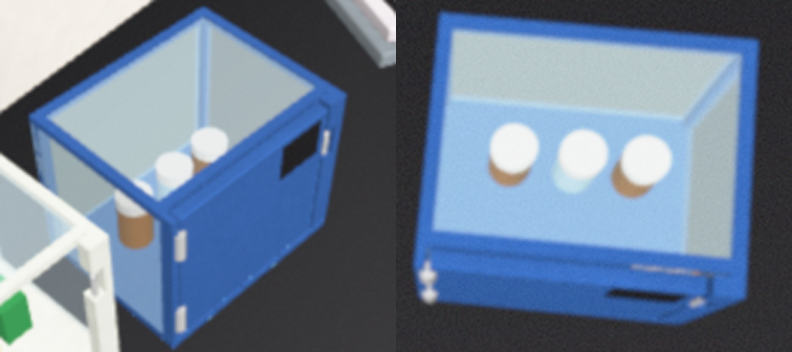

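The door now lies flush in the frame. Its plate is at (375.9,187.7), against (375.9,187.4) predicted for shut, and the white plate hasn't moved. The stop held rigid at 19 N, well above the latch's 8 N, so I'm handing in.

```bash
python3 -c "
from workcell import env
env.hand_in()"
```

```text
the job is handed in; nothing more can be done
```

The blue door is shut against its stop. I pushed it along its arc with the closed fingers on the push plate, slowly through the latch zone, then backed the arm clear and handed in at about 9 s.

**Blue door:**
- Resistance rose to about 5 N where the latch was expected, then fell to about 2 N just before the stop.
- At the stop, pressing up to 19 N along the door normal (about 24 N in total) gave no further motion.
- After I backed off, the door stayed flush. Its plate was at pixel (375.9, 187.7), against (375.9, 187.4) predicted for shut.

**White door:** it did not move. Its plate was at (285.0, 320.0) afterwards and (285.1, 320.0) before.

**Not checked directly:** the brass latch itself cannot be seen once the door is shut, and I did not do a pull test. That it snapped in is inferred from the force drop, the rigid stop and the door staying shut. No check failed or disagreed.

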